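# Scrap offcut off the sorting ledge into the chute

## Task

Three things stand on the grey sorting ledge: a pale notched wooden offcut, a red roll of tape and a galvanised angle bracket. Push the wooden offcut across the ledge, without picking it up, off the edge above the steel scrap chute so that it drops into the chute. Leave the tape and the bracket standing where they are.

Things in the scene. Friction and masses are not known exactly. Their poses are not given: they have to be found in the camera images.
- offcut: Pale softwood offcut to scrap, about 60 g: 48 mm (its x) by 73 mm (its y, -36 to +37 mm) by 36 mm high; a notch lowers its +y end (y above +8 mm) to 18 mm. Origin: centre of its underside; z up. It stands flat, its x axis within 0.3 rad of the stand's x, its centre within 25 mm of the ledge's middle line.
- tape: Roll of red tape lying flat on the ledge, 80 mm outer diameter, 60 mm bore, 30 mm high, about 90 g. Origin at the centre of its underside. To be left where it is.
- bracket: Galvanised steel angle bracket on the ledge, foot 55 mm (x) by 40 mm (y), upright leaf 54 mm high at its +x end, about 110 g. Origin at the centre of its underside. To be left where it is.
- stand: Fixed stand: rimless grey ledge, top 160 mm above the table, 170 mm deep (x ±85), 440 mm long (y ±220), the three parts in a row on it about 135 mm apart along y, in any order. Beyond its +x edge, below it, the steel chute, as long as the ledge, inside x 85 to 256 mm, floor 75 mm high falling to 17, lip 110. Origin: on the table under the ledge's centre; +x across the ledge to the chute.
Things that resemble listed ones, but are neither listed nor needed, are in the scene too. Of the things shaped like the offcut, the wooden one is meant.

How it is judged (in metres and radians):
At the end, for the whole second after the job is handed in: The wooden offcut lies at rest (under 20 mm/s) inside the chute, its origin between the chute's walls and at most 130 mm above the table; the tape and the bracket are within 25 mm of where they started (x of offcut in the frame of stand between 0.08 and 0.262 m and y of offcut in the frame of stand between -0.222 and 0.222 m and z of offcut in the frame of stand below 0.13 m and linear speed of offcut below 0.02 m/s and distance of each of tape, bracket from where it was at the start of the episode below 0.025 m); the robot touches nothing.
It fails at once if the offcut is lifted more than 35 mm off the ledge instead of being pushed (z of offcut in the frame of stand above 0.195 m).
It fails at once if the tape is pushed more than 25 mm from its place (distance of tape from where it was at the start of the episode above 0.025 m).
It fails at once if the bracket is pushed more than 25 mm from its place (distance of bracket from where it was at the start of the episode above 0.025 m).
It also fails if it takes over 29 s, if anything falls off the work surface, if the arm or the gripper's body presses on something with over 40 N, if the wrist force passes 120 N, or if a joint passes its speed limit or range.

## Robot

A 6-joint arm with a two-finger parallel gripper is mounted at the origin on the work surface. World frame = base frame: x ahead of the robot, y to its left, z up, the work surface at z = 0. Lengths are in m, angles in degrees, forces in N, time in s.
With the tool pointing down it reaches from about 0.25 to 0.725 m from the base axis. Payload 9.7 kg.
Tool frame: the origin (TCP) lies midway between the tips of the shut fingers; the grasp point (between the pads) lies 19 mm behind it; z points along the fingers, y is the line along which they close (so a half turn about z gives the same grasp; the last joint's range is limited). The gripper opens to 85 mm and grips with 20 to 120 N. Pads are 22 mm wide; open, the fingers measure 114 mm over their backs; the gripper's body (76 mm by 85 mm) begins 54 mm behind the grasp point. The pads swing forward as they close: fully open they stand 13 mm farther back than shut.
Start: joints at [69.271, 4.979, 10.078, 95.1, 0, 90], TCP at [0.195, 0.514, 0.231] pointing down, gripper open.
Joint ranges: [-179.16, 179.16], [-48.56, 103.87], [-65.8, 70.77], [-126.05, 130.52], [-82.76, 87.17], [-180, 180]. Speed limits (degrees/s): [127.2, 127.2, 147.25, 180, 180, 180].

## Interface

Orientations are given as [roll, pitch, yaw] about the fixed x, y, z axes, in that order (R = Rz(yaw) Ry(pitch) Rx(roll)).
In Python, from workcell import bot gives the robot as it stands. The module is installed in compiled form; this text tells all that it offers.
- The arm moves only by the tool send_rows, never from a script. Its argument "moves" is one flat list of numbers, 7 for each row, row after row: the shift along the world's x, y, z normalised to -1 to 1, where 1 is 0.025 m, then the turn, a rotation vector about the world's x, y, z normalised to -1 to 1, where 1 is 0.15 rad, then the closure, from -1 (fully open) to 1 (shut), so that 0 is half open. A call has 1 to 8 rows; each row shifts and turns the commanded pose from where the row before left it; what a row does not reach is not made up. A row lasts 1/8 s, in which the tool goes at most 62.5 mm and 10.7 degrees, less where a joint would pass 70% of its speed; a pose out of reach is approached as far as the arm can. A call with a number of a shift or a turn outside -1 to 1 is refused whole. A call with a gripper value outside its range is refused whole. The fingers move at their own pace and stop on an object; "squeeze" is the grip in N (left out, the last holds). Time passes only in rows, so rows that do not move let the fingers close. It gives the time, the measured TCP pose, the force, the opening and the grip force at its end, in the units of the state.
- bot.get_obs(): the state, without advancing time (a new reading comes with each control period).
- bot.camera(name): name is "scene" or "top" or "wrist"; returns a dict with "color" (480x640x3 uint8, red, green, blue), "camera_matrix" (3x3 intrinsics, pixels), "R" (3x3) and "t" (3): a world point X has camera coordinates R X + t. Camera axes: x right, y down, z forward; pixel columns grow to the right and rows downward; lengths in m; the calibration is good to about 2 mm. A picture is of the moment at which its call begins. There is no depth.
- bot.job_done(): hands the job in; it is judged then, once.
Trained networks look in the newest picture that a camera, given by its name, has taken for a name from the list of things; names that differ only in an ending like _2 or _b are one class to them, and where a whole thing is asked for, a point or a joint stands for the part that bears it (a point fixed in the world has none). Each returns a list of dicts, best first, with "p" (0 to 1); they miss things now and then, are a little off and sometimes report something else, mostly with a low value. They report only what shows in the picture. A call takes as long as a camera call. They do not tell look-alikes from the thing itself.
- bot.boxes_of(camera, query): "extent" ([left, top, right, bottom] in pixels, round what is visible of it).
- bot.trace(camera, query): "region" (480x640 bool, what is visible of it) and "extent" ([left, top, right, bottom] in pixels, round what is visible of it).
- bot.landmark_of(camera, query): "pixel" ([column, row] in pixels: a listed point, or the origin of a listed thing).
The state is a dict: "time": time; "q": joint angles; "qd": joint speeds; "joint_efforts": joint torques, N m; "ee_pos": TCP position; "tcp_rot": TCP orientation; "wrist_force": force on the tool from outside, world axes, zero at the start; "torque": the same for the moment, N m; "opening": finger opening in m; "grasp_force": force on a finger pad.
Only numpy, scipy, OpenCV 4.12 (cv2) and the standard library are available. Lean on these libraries where they do the work, as an engineer would, in place of code of your own. Each camera call takes 0.05 s, during which the arm holds its last target. There are 200 camera calls.

## Working session

There is one attempt and no reset: what is moved stays moved. The work goes in short steps, Python scripts to look and compute and a tool call to move; the robot and the scene stay as the last step left them, time stands still between calls to the robot, and variables do not carry over. Pictures are saved under pics/ and viewed, at most 10 in all, crops included, and the job is handed in when it is done.

Besides the shell and the picture viewer there is one more tool, called after "Request:" by a JSON object that holds its "name" and its "arguments", one argument or row to a line. send_rows: Moves the arm, as the interface text tells. Its arguments: {"type":"object","properties":{"moves":{"type":"array"},"squeeze":{"type":"number"}},"required":["moves"]}

```bash
mkdir -p pics; python3 - <<'E'
from workcell import bot
import cv2,numpy as np
np.set_printoptions(precision=4,suppress=True)
for c in ["scene","top"]:
    r=bot.camera(c); cv2.imwrite(f"pics/{c}0.png",r["color"][:,:,::-1])
    np.savez(f"{c}.npz",K=r["camera_matrix"],R=r["R"],t=r["t"])
    print(c,r["camera_matrix"].tolist(),-r["R"].T@r["t"],r["R"].tolist())
    for n in ["offcut","tape","bracket","stand"]:
        print(n,[(np.round(d["pixel"]).tolist(),round(d["p"],2)) for d in bot.landmark_of(c,n)],[(np.round(d["extent"]).tolist(),round(d["p"],2)) for d in bot.boxes_of(c,n)])
print(bot.get_obs())
E
```

```text
scene [[520.5171788113001, 0.0, 321.395895573512], [0.0, 520.5171788113001, 240.29723396864043], [0.0, 0.0, 1.0]] [ 0.7257 -0.5258  0.6622] [[0.9103523527334532, 0.4136948810273757, 0.01073029749876825], [0.28042611379708926, -0.5976058829151853, -0.7511513851453807], [-0.3043349940005728, 0.6868214863535558, -0.6600427693034476]]
offcut [([358.0, 228.0], 0.76), ([300.0, 218.0], 0.68), ([244.0, 283.0], 0.61)] [([279.0, 194.0, 307.0, 221.0], 0.9), ([336.0, 202.0, 378.0, 245.0], 0.81), ([225.0, 262.0, 250.0, 287.0], 0.63)]
tape [([387.0, 177.0], 0.78)] [([363.0, 149.0, 413.0, 191.0], 0.76)]
bracket [([305.0, 278.0], 0.55)] [([278.0, 245.0, 332.0, 298.0], 0.81)]
stand [] [([221.0, 144.0, 544.0, 476.0], 0.79)]
top [[577.3730380825667, 0.0, 321.1197518034208], [0.0, 577.3730380825667, 236.36592902362426], [0.0, 0.0, 1.0]] [0.3162 0.03   0.891 ] [[0.1596148399056667, -0.9871658707859033, 0.005162018732791595], [-0.9657999374955929, -0.1572382788987892, -0.206171298638913], [0.2043369364931305, 0.027922521455912303, -0.9785022990162808]]
offcut [([331.0, 195.0], 0.9), ([209.0, 318.0], 0.72), ([344.0, 343.0], 0.63)] [([315.0, 318.0, 371.0, 369.0], 0.73), ([300.0, 168.0, 365.0, 213.0], 0.72)]
tape [] [([190.0, 145.0, 257.0, 209.0], 0.82)]
bracket [([423.0, 231.0], 0.7)] [([410.0, 197.0, 452.0, 255.0], 0.65)]
stand [] [([145.0, 8.0, 513.0, 304.0], 0.73), ([406.0, 198.0, 454.0, 255.0], 0.6)]
{'time': 0.9, 'q': array([69.2712,  4.9791, 10.0779, 95.0996, -0.0007, 90.0005]), 'qd': array([ 0.0411, -0.0488,  0.0176, -0.1419, -0.0928,  0.0398]), 'joint_efforts': array([ -0.0007, -52.0093,  46.4861,   0.001 ,   0.    ,   0.    ]), 'ee_pos': array([0.1947, 0.5144, 0.2313]), 'tcp_rot': array([-179.9992,    0.0007,  159.2707]), 'wrist_force': array([-0.2544, -0.8408, -0.0278]), 'torque': array([-0.0385, -0.0178, -0.002 ]), 'grasp_force': 0.0, 'opening': 0.08538512002460481}
```

View pics/top0.png

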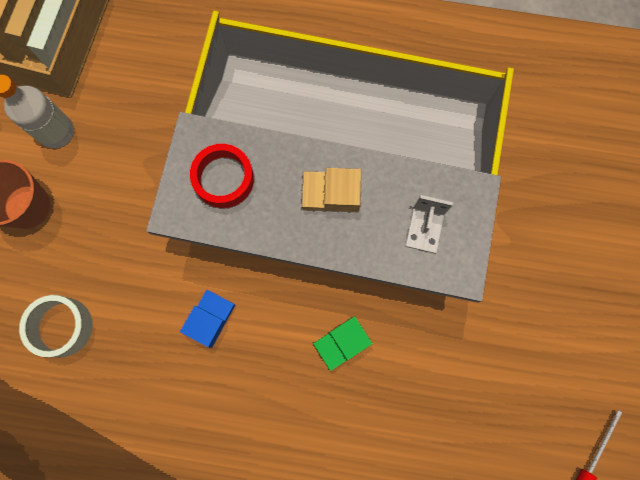

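View pics/scene0.png

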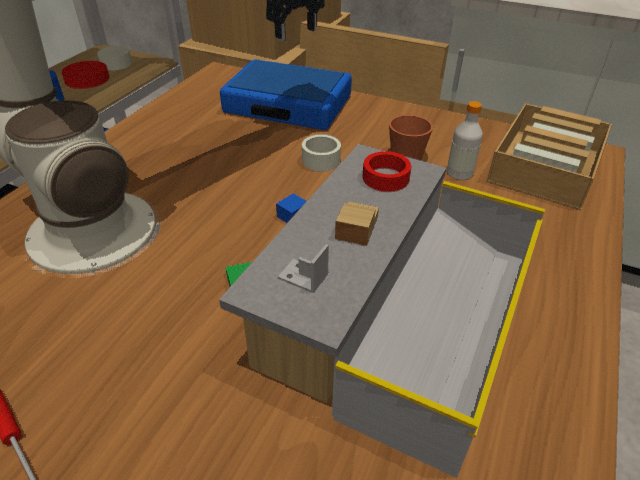

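The top view shows the ledge with the red tape at (221,175), the wooden offcut at (331,188) and the bracket at (430,222). The chute is beyond, towards the top of the image. The scene view confirms this layout.
Candidates for the offcut in the top view are wood on the ledge (331,188), blue block on the table (208,319) and green block on the table (343,344). I choose the wooden one and check it in a crop.

```bash
cat > h.py <<'E'
import numpy as np,cv2
def load(c): d=np.load(f"{c}.npz"); return d["K"],d["R"],d["t"]
def at(c,px,z):
    K,R,t=load(c); o=-R.T@t; d=R.T@np.linalg.solve(K,[px[0],px[1],1.]); return o+d*(z-o[2])/d[2]
def proj(c,X):
    K,R,t=load(c); p=K@(R@np.asarray(X,float)+t); return p[:2]/p[2]
E
python3 - <<'E'
from h import *
np.set_printoptions(precision=4,suppress=True)
P=[at("top",p,.16)[:2] for p in [(180,114),(498,177),(482,300),(149,231)]]
for p in P: print(p)
c=np.mean(P,0); yv=(P[0]+P[3]-P[1]-P[2])/2; xv=(P[0]+P[1]-P[2]-P[3])/2
print("centre",c,"len",np.linalg.norm(yv),"depth",np.linalg.norm(xv),"yaw",np.degrees(np.arctan2(-yv[0],yv[1])),np.degrees(np.arctan2(xv[1],xv[0])))
a=np.arctan2(-yv[0],yv[1]);R=np.array([[np.cos(a),-np.sin(a)],[np.sin(a),np.cos(a)]])
for n,p,z in [("tape",(221,175),.19),("high block c",(343,187),.196),("low top c",(313,190),.178),("bracket foot",(425,235),.162)]:
    w=at("top",p,z)[:2]; print(n,w,"stand",R.T@(w-c))
im=cv2.imread("pics/top0.png"); cv2.imwrite("pics/crop.png",cv2.resize(im[140:270,170:470],None,fx=2.6,fy=2.6,interpolation=cv2.INTER_CUBIC))
E
```

```text
[0.6051 0.2663]
[ 0.5858 -0.1676]
[ 0.4203 -0.1634]
[0.44   0.2719]
centre [0.5128 0.0518] len 0.4349934461139135 depth 0.16539756022655244 yaw -2.573988286250156 -1.707891437301374
tape [0.5207 0.188 ] stand [0.0017 0.1364]
high block c [0.5281 0.0329] stand [ 0.0161 -0.0182]
low top c [0.5234 0.0703] stand [0.0098 0.019 ]
bracket foot [ 0.4918 -0.0814] stand [-0.015 -0.134]
```

View pics/crop.png

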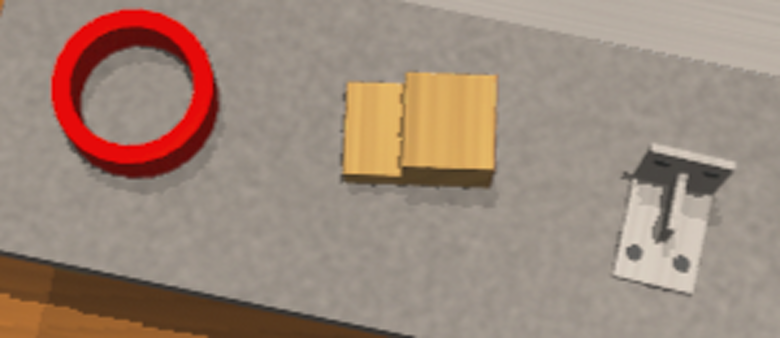

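The crop shows the wooden offcut with its high part towards the bracket at crop (450,120) and its low notched end towards the tape at crop (372,130). Its centre is about (0.526, 0.048), turned about +7° in world axes. The ledge size measures 435 x 165 mm, close enough to the given size. I will push with the half-open fingers spanning its back face.

Request:
{"name": "send_rows", "arguments": {
  "moves": [0.5,-0.9,0.4,0,0,0.16,0,0.5,-0.9,0.4,0,0,0.16,0,0.5,-0.9,0.2,0,0,0.16,0,0.5,-0.9,0,0,0,0.16,0,0.5,-0.9,0,0,0,0.16,0,0.5,-0.9,0,0,0,0.16,0]
}}

```text
time: 1.65
ee_pos: [0.27, 0.3786, 0.2564]
tcp_rot: [180.0, 0.0, 167.6]
wrist_force: [0.9, 0.9, 0.6]
opening: 0.0427
grasp_force: 0.0
```

```bash
python3 -c "
from workcell import bot
o=bot.get_obs();print(o['time'],o['q'],o['ee_pos'],o['tcp_rot'],o['opening'])"
```

```text
1.65 [ 5.45075530e+01 -5.98434547e+00  2.00477077e+00  9.79753373e+01
 -3.99121906e-04  6.69383380e+01] [0.27000901 0.37864083 0.25636569] [1.79987479e+02 5.76473848e-03 1.67569214e+02] 0.04267888944972923
```

Request:
{"name": "send_rows", "arguments": {
  "moves": [0.53,-0.96,0,0,0,0.154,0,0.53,-0.96,0,0,0,0.154,0,0.53,-0.96,0,0,0,0.154,0,0.53,-0.96,0,0,0,0.154,0,0.53,-0.96,0,0,0,0.154,0,0.53,-0.96,0,0,0,0.154,0,0.53,-0.96,0,0,0,0.154,0]
}}

```text
time: 2.52
ee_pos: [0.3628, 0.2106, 0.2564]
tcp_rot: [180.0, 0.0, 176.8]
wrist_force: [-0.2, 0.8, 0.7]
opening: 0.0424
grasp_force: 0.0
```

Request:
{"name": "send_rows", "arguments": {
  "moves": [0.53,-0.96,0,0,0,0.154,0,0.53,-0.96,0,0,0,0.154,0,0.53,-0.96,0,0,0,0.154,0,0.53,-0.96,0,0,0,0.154,0,0.53,-0.96,0,0,0,0.154,0,0.53,-0.96,0,0,0,0.154,0,0.53,-0.96,0,0,0,0.154,0]
}}

```text
time: 3.4
ee_pos: [0.4555, 0.0425, 0.2564]
tcp_rot: [180.0, 0.0, -173.9]
wrist_force: [-0.0, 0.7, 0.1]
opening: 0.0429
grasp_force: 0.0
```

Request:
{"name": "send_rows", "arguments": {
  "moves": [0,0,-0.8,0,0,0,0,0,0,-0.8,0,0,0,0,0,0,-0.8,0,0,0,0,0,0,-0.6,0,0,0,0,0,0,0,0,0,0,0]
}}

```text
time: 4.03
ee_pos: [0.4547, 0.0434, 0.1805]
tcp_rot: [180.0, -0.1, -173.9]
wrist_force: [0.9, 0.2, 0.6]
opening: 0.0427
grasp_force: 0.0
```

```bash
python3 - <<'E'
from workcell import bot
import cv2,numpy as np
o=bot.get_obs();print(o['time'],o['q'],o['ee_pos'],o['tcp_rot'],o['wrist_force'])
a=bot.camera("scene")["color"][:,:,::-1]; b=bot.camera("top")["color"][:,:,::-1]
a=cv2.resize(a[130:320,220:450],(484,400)); b=cv2.resize(b[100:310,140:480],(648,400))[:, 150:450]
cv2.imwrite("pics/near.png",np.hstack([a,b]))
E
```

```text
4.025 [ 5.44742964e+00 -8.42157735e+00 -8.63039603e+00  8.98754275e+01
  5.04969998e-04 -6.03164678e-01] [0.45470776 0.04336486 0.18047959] [ 1.79998608e+02 -8.42361828e-02 -1.73949405e+02] [0.90596815 0.19632392 0.56767572]
```

View pics/near.png

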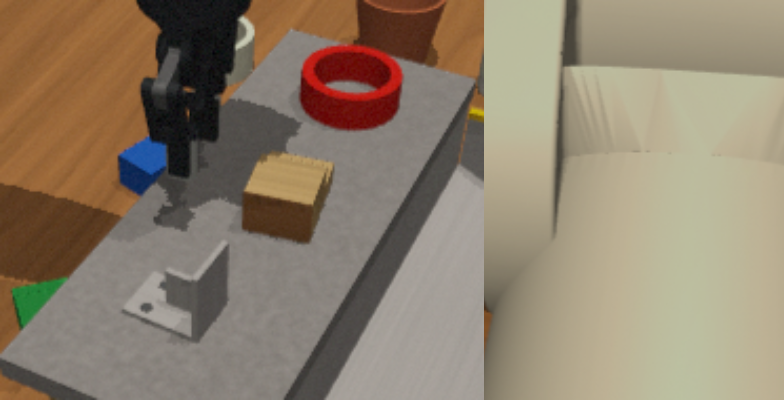

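The left crop shows the fingers above the ledge behind the offcut (tip at 180,172), with clear air to the tape and bracket. The arm hides the right crop. Next I lower the fingers and push.

Request:
{"name": "send_rows", "arguments": {
  "moves": [0,0,-0.3,0,0,0,0,0,0,-0.28,0,0,0,0,0,0,0,0,0,0,0,0.5,0,0,0,0,0,0,0.5,0,0,0,0,0,0,0.5,0.0,0,0,0,0,0,0.5,0.0,0,0,0,0,0]
}}

```text
time: 5.0
ee_pos: [0.5061, 0.0434, 0.1666]
tcp_rot: [180.0, -0.0, -174.0]
wrist_force: [-0.8, -0.2, 0.8]
opening: 0.0426
grasp_force: 0.4
```

```bash
python3 - <<'E'
from workcell import bot
import cv2,numpy as np
o=bot.get_obs();print(o['time'],o['ee_pos'],o['tcp_rot'],o['wrist_force'])
a=bot.camera("scene")["color"][:,:,::-1]
cv2.imwrite("pics/near2.png",cv2.resize(a[130:320,220:450],(690,570)))
E
```

```text
5.0 [0.50614321 0.04338942 0.16664751] [ 1.79998625e+02 -2.26547111e-02 -1.73951307e+02] [-0.84921007 -0.1860367   0.76999446]
```

View pics/near2.png

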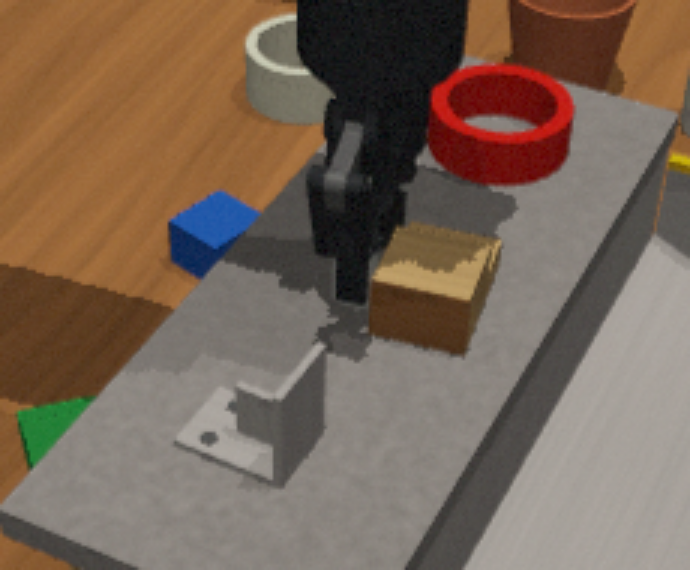

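The fingers are squarely against the back face of the offcut at (370,290), and the tape and bracket are untouched. I continue over the edge.

Request:
{"name": "send_rows", "arguments": {
  "moves": [0.5,0,0,0,0,0,0,0.5,0,0,0,0,0,0,0.5,0,0,0,0,0,0,0.5,0,0,0,0,0,0,0.5,0,0,0,0,0,0,0.5,0,0,0,0,0,0,0.5,0,0,0,0,0,0,0.5,0,0,0,0,0,0]
}}

```text
time: 6.05
ee_pos: [0.6061, 0.0434, 0.1667]
tcp_rot: [-180.0, 0.0, -173.9]
wrist_force: [0.4, 0.2, 0.1]
opening: 0.0427
grasp_force: 0.0
```

```bash
python3 - <<'E'
from workcell import bot
import cv2,numpy as np
o=bot.get_obs();print(o['time'],o['ee_pos'],o['tcp_rot'],o['wrist_force'])
a=bot.camera("scene")["color"][:,:,::-1]
cv2.imwrite("pics/near3.png",a[130:480,200:560])
E
```

```text
6.05 [0.606071   0.04339177 0.166747  ] [-1.79996973e+02  4.52482945e-03 -1.73947508e+02] [0.42011067 0.19438768 0.05593609]
```

View pics/near3.png

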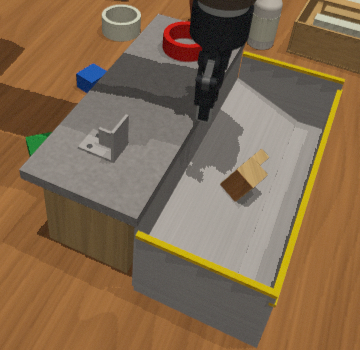

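The offcut is in the chute at crop (245,175), still tumbling, and the tape and bracket are in place. I retreat upwards and let it settle.

Request:
{"name": "send_rows", "arguments": {
  "moves": [0,0,0.8,0,0,0,0,0,0,0.8,0,0,0,0,0,0,0.8,0,0,0,0,0,0,0.8,0,0,0,0,-0.8,0,0.4,0,0,0,0,-0.8,0,0,0,0,0,0,-0.8,0,0,0,0,0,0,-0.8,0,0,0,0,0,0]
}}

```text
time: 7.1
ee_pos: [0.5246, 0.0434, 0.2569]
tcp_rot: [-180.0, 0.0, -173.9]
wrist_force: [0.1, -1.4, 0.8]
opening: 0.0427
grasp_force: 0.0
```

Request:
{"name": "send_rows", "arguments": {
  "moves": [0,0,0,0,0,0,0,0,0,0,0,0,0,0,0,0,0,0,0,0,0,0,0,0,0,0,0,0,0,0,0,0,0,0,0,0,0,0,0,0,0,0,0,0,0,0,0,0,0,0,0,0,0,0,0,0]
}}

```text
time: 8.1
ee_pos: [0.5252, 0.0434, 0.2568]
tcp_rot: [-180.0, 0.0, -174.0]
wrist_force: [0.1, 0.5, 0.4]
opening: 0.0428
grasp_force: 0.0
```

```bash
python3 - <<'E'
from workcell import bot
import cv2,numpy as np
o=bot.get_obs();print(o['time'],o['ee_pos'],o['wrist_force'])
a=bot.camera("scene")["color"][:,:,::-1].copy()
for _ in range(4): b=bot.camera("scene")["color"][:,:,::-1]
print(np.abs(a[250:420,340:540].astype(int)-b[250:420,340:540]).mean())
for n in ["tape","bracket"]: print(n,[np.round(d["extent"]) for d in bot.boxes_of("scene",n)])
cv2.imwrite("pics/end.png",b[130:480,200:560])
E
```

```text
8.1 [0.52517578 0.04339079 0.25679767] [0.07145948 0.46481386 0.36550657]
1.658970588235294
tape [array([362., 152., 411., 193.])]
bracket [array([278., 245., 331., 296.])]
```

View pics/end.png

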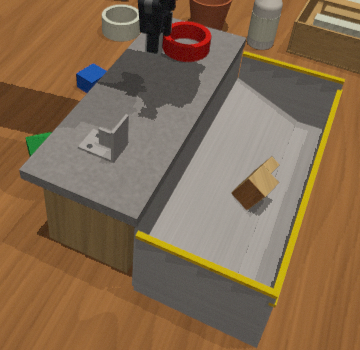

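The offcut lies in the chute at crop (255,185), and the tape and bracket boxes are unchanged. It moved slightly since the last picture, so I check that it is at rest.

```bash
cat > m.py <<'E'
from workcell import bot
import numpy as np,cv2,os
b=cv2.GaussianBlur(bot.camera("scene")["color"].astype(np.float32),(0,0),1.5)[270:370,400:510]
if os.path.exists("m.npy"):
    print(bot.get_obs()["time"],"shift px",cv2.phaseCorrelate(np.load("m.npy").mean(2),b.mean(2)),np.abs(np.load("m.npy")-b).max())
np.save("m.npy",b)
E
python3 m.py
```

Request:
{"name": "send_rows", "arguments": {
  "moves": [0,0,0,0,0,0,0,0,0,0,0,0,0,0,0,0,0,0,0,0,0,0,0,0,0,0,0,0,0,0,0,0,0,0,0,0,0,0,0,0,0,0,0,0,0,0,0,0,0,0,0,0,0,0,0,0]
}}

```text
time: 9.5
ee_pos: [0.5252, 0.0434, 0.2568]
tcp_rot: [180.0, 0.0, -174.0]
wrist_force: [0.8, 0.3, -0.7]
opening: 0.0424
grasp_force: 0.0
```

```bash
python3 m.py
```

```text
9.55 shift px ((-0.0032373254591888667, 0.003330341110810764), 0.9922665763497353) 5.667469
```

At rest, so I hand it in.

```bash
python3 -c "
from workcell import bot
print(bot.job_done())"
```

```text
the job is handed in; nothing more can be done
None
```

The wooden offcut was pushed off the ledge and lies at rest in the chute, the tape and bracket stand where they were, the arm is clear, and the job was handed in at about 9.6 s; no verdict was returned.

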